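Click the radio's station wheel to its mark and switch it on

TASK

With a fingertip on top of the radio's large knurled station wheel, roll it by friction, away from the front of the radio, until the white line across the wheel clicks in between the two small raised pointers beside the wheel's slot, and let go of it. Then press the round power button on top of the radio fully down with a fingertip and release it. Leave the smaller volume wheel as it is, and do not pick up or shift the things standing round the radio.

Things in the scene. Friction and masses are not known exactly. Their poses are not given: they have to be found in the camera images.
- radio: table radio, wooden case, grey cloth front, fixed in place: 240 mm wide (its y), 100 deep (its x), 75 high, thin aerial along its back. Origin: centre of its underside, on the worktop; x points from cloth front to back, y to the left seen from the front, z up. On its flat top, at x = 0: station wheel at y = +65 mm, volume wheel at y = -20 mm, power button at y = -85 mm
- station (a joint): angle of the large station wheel, rad. 0 = white line at the crest, between the pointers; negative = line leans to the radio's front; grows as the crest moves to the radio's back (+x). Ball detents every 0.524 rad (17.8 mm at the rim), one at 0; let go, it snaps to the nearest. Starts in the detent at -0.524 or -1.047 (one click short, or two: line then still hidden in the slot); stops at -1.65 and 1.65
- station_crest (a point): highest point of the unpressed station wheel, mid-width, 87 mm above the worktop (fixed to the radio). Wheel: black, knurled, radius 34 mm, 30 mm wide, axle level along the radio's y; a 12 mm high cap of it stands out of the slot. About 1.2 N along the rim moves it over a click. Sprung: it gives up to 5 mm straight down, 3 N to begin and 1.2 N more per mm; a 3 mm press gives grip enough
- station_index (a point): middle of the white line (5 mm wide, across the whole rim) on the station wheel; moves with the wheel
- volume_mark (a point): a point on the rim of the small volume wheel (black, knurled, radius 21 mm, 12 mm wide, standing 7 mm out of the radio's top, turns easily, no detents); not to be turned
- power (a joint): travel of the power button: 0 = up, 0.006 m = fully down; sprung, about 5 N at the bottom, comes up again when released
- power_top (a point): centre of the top face of the power button (round, bright metal, 26 mm across, in a black collar), moves with it; it is pressed straight down
- mug: white mug 83 x 116 x 94 mm, to the left of the radio; origin at the centre of its foot; bystander
- spice_jar: glass spice jar with dark cap, 44 mm across, 105 mm high, to the right of the radio; origin at the centre of its foot; bystander
- tin: low food tin, 75 mm across, 58 mm high; origin at the centre of its foot; bystander
- teaspoon: steel teaspoon, 130 x 26 x 11 mm, lying in front of the radio; origin under its middle; bystander
- tea_box: carton 72 x 135 x 78 mm behind the radio; origin at the centre of its underside; bystander
- pepper_mill: small glass shaker with grey top, 44 mm across, 90 mm high, to the right of the radio; origin at the centre of its foot; bystander

How it is judged:
On the way, in this order (a step that is already met when the one before it is completed fails the run):
1. a fingertip presses on the station wheel while its line is still short of the pointers (contact force between the fingers and station above 1 N and value of joint station below -0.3 rad), for 0.05 s.
2. the station wheel has clicked home with its line between the pointers and is let go, the power button up (value of joint station between -0.13 and 0.13 rad and contact force between the fingers and station below 0.1 N and value of joint power below 0.002 m), for 0.3 s.
3. a fingertip presses the power button right down (value of joint station between -0.13 and 0.13 rad and value of joint power above 0.0045 m and contact force between the fingers and power above 0.5 N), for 0.05 s.
At the end, for the whole second after the job is handed in: the station wheel rests in its detent with the white line between the pointers (within 0.13 rad of 0), the power button has been pressed down by more than 4.5 mm after that and is up again, and both are released (all of step 2 and contact force between the fingers and power below 0.1 N); the robot touches nothing.
It fails at once if the volume wheel is turned (its rim moves more than 5 mm) (distance of volume_mark from where it was at the start of the episode above 0.005 m).
It fails at once if the power button is pressed before the wheel is set (value of joint power above 0.0045 m and value of joint station below -0.3 rad).
It fails at once if one of the things standing round the radio is moved by more than 20 mm or lifted (distance of any of mug, spice_jar, tin, teaspoon, tea_box, pepper_mill from where it was at the start of the episode above 0.02 m).
It also fails if it takes over 48 s, if anything falls off the work surface, if the arm or the gripper's body presses on something with over 40 N, if the wrist force passes 120 N, or if a joint passes its speed limit or range.

ROBOT

A 7-joint arm with a two-finger parallel gripper is mounted at the origin on a cart in front of the work surface, level with it; the furniture and walls round the work are solid. World frame = base frame: x ahead of the robot, y to its left, z up, the work surface at z = 0. Lengths are in m, angles in rad, forces in N, time in s.
With the tool pointing down it reaches from about 0.4 to 0.85 m from the base axis. Payload 10.4 kg.
Tool frame: the origin (TCP) lies at the very end of the fingers, on their centre line; the grasp point (between the pads) lies tcp_to_grasp behind it (tcp_to_grasp is the distance from the TCP to the grasp point, in m); z points along the fingers, y is the line along which they close (so a half turn about z gives the same grasp; the last joint's range is limited). The gripper opens to 85 mm and grips with 20 to 120 N. Pads are 22 mm wide; open, the fingers measure 114 mm over their backs; the gripper's body (76 mm by 85 mm) begins 54 mm behind the grasp point. The pads swing forward as they close: fully open they stand 13 mm farther back than shut.
Start: joints at [-1.204, 0.332, -0.065, 1.46, 0.022, 1.35, -0.088], TCP at [0.237, 0.578, 0.231] pointing down, gripper open.
Joint ranges: [-2.6, 2.6], [-0.5, 2.12], [-1.47, 1.34], [0.16, 2.42], [-1.27, 4.41], [0.06, 2.06], [-2.6, 2.6]. Speed limits (rad/s): [2.22, 2.22, 2.79, 2.79, 3.14, 3.14, 3.14].

INTERFACE

Orientations are given as a unit quaternion [x, y, z, w].
In Python, from bench import get_obs, camera, close_job, look_for, silhouettes, tcp_to_grasp gives the robot as it stands. The module is installed in compiled form; this text tells all that it offers.
- The arm moves only by the tool drive_tool, never from a script. Its argument "steps" is a list of rows, each an object with "dp": the shift along the tool's x, y, z in m, a list of three; "dr": the turn, a rotation vector about the tool's x, y, z in rad, a list of three; "hand": the closure, from -1 (fully open) to 1 (shut). A call has 1 to 8 rows; each row shifts and turns the commanded pose from where the row before left it, along the tool's axes as they then stand; what a row does not reach is not made up. A row lasts 1/12 s, in which the tool goes at most 41.7 mm and 7.16 degrees, less where a joint would pass 70% of its speed; a pose out of reach is approached as far as the arm can. A call with a gripper value outside its range is refused whole. The fingers move at their own pace and stop on an object; "newtons" is the grip in N (left out, the last holds). Time passes only in rows, so rows that do not move let the fingers close. It gives the time, the measured TCP pose, the force, the opening and the grip force at its end, in the units of the state.
- get_obs(): the state, without advancing time (a new reading comes with each control period).
- camera(name): name is "scene" or "top"; returns a dict with "image" (400x640x3 uint8, blue, green, red), "z_map" (400x640 float32, m along the optical axis (not along the pixel's ray), 0 where there is no reading), "K" (3x3 intrinsics, pixels), "dist" ([k1, k2, p1, p2, k3] as OpenCV has them; the pictures are not rectified), "R" (3x3) and "t" (3): a world point X has camera coordinates R X + t. Camera axes: x right, y down, z forward; pixel columns grow to the right and rows downward; lengths in m; the calibration is good to about 2 mm. A picture is of the moment at which its call begins.
- close_job(): hands the job in; it is judged then, once.
Trained networks look in the newest picture that a camera, given by its name, has taken for a name from the list of things; names that differ only in an ending like _2 or _b are one class to them, and where a whole thing is asked for, a point or a joint stands for the part that bears it (a point fixed in the world has none). Each returns a list of dicts, best first, with "conf" (0 to 1); they miss things now and then, are a little off and sometimes report something else, mostly with a low value. They report only what shows in the picture. A call takes as long as a camera call.
- look_for(camera, label): "bbox" ([left, top, right, bottom] in pixels, round what is visible of it).
- silhouettes(camera, label): "region" (400x640 bool, what is visible of it) and "bbox" ([left, top, right, bottom] in pixels, round what is visible of it).
The state is a dict: "clock": time; "joints": joint angles; "dq": joint speeds; "joint_efforts": joint torques, N m; "ee_pos": TCP position; "tool_rot": TCP orientation; "contact_force": force on the tool from outside, world axes, zero at the start; "wrist_torque": the same for the moment, N m; "grip_width": finger opening in m; "gripper_force": force on a finger pad.
Only numpy, scipy, OpenCV 4.12 (cv2) and the standard library are available. Lean on these libraries where they do the work, as an engineer would, in place of code of your own. Each camera call takes 0.05 s, during which the arm holds its last target. There are 200 camera calls.

## Working session

There is one attempt and no reset: what is moved stays moved. The work goes in short steps, Python scripts to look and compute and a tool call to move; the robot and the scene stay as the last step left them, time stands still between calls to the robot, and variables do not carry over. Pictures are saved under pics/ and viewed, at most 10 in all, crops included, and the job is handed in when it is done.

Besides the shell and the picture viewer there is one more tool, called after ">>>" as name(argument=value, ...), one argument or row to a line, values as JSON. drive_tool: Moves the arm, as the interface text tells. Its arguments: {"type":"object","properties":{"steps":{"type":"array"},"newtons":{"type":"number"}},"required":["steps"]}

```bash
mkdir -p pics; cat > h.py <<'E'
import numpy as np, cv2
from bench import *
def world(c,uv,z=None):
    uv=np.atleast_2d(np.float64(uv)); n=cv2.undistortPoints(uv[:,None],c["K"],np.array(c["dist"]))[:,0]
    if z is None: d=np.array([c["z_map"][int(v),int(u)] for u,v in uv])
    ray=np.c_[n,np.ones(len(n))]
    R=np.array(c["R"]);t=np.array(c["t"]).ravel()
    if z is not None:
        o=-R.T@t; w=ray@R; s=(z-o[2])/w[:,2]; return o+w*s[:,None]
    return (ray*d[:,None]-t)@R
E
python3 - <<'E'
from h import *
np.set_printoptions(precision=4,suppress=True)
print(get_obs(), tcp_to_grasp)
for n in("scene","top"):
    c=camera(n); cv2.imwrite(f"pics/{n}0.png",c["image"])
    print(n,"cam at",-np.array(c["R"]).T@np.array(c["t"]).ravel())
    for l in("radio","station","station_index","volume_mark","power","mug","spice_jar","tin","teaspoon","tea_box","pepper_mill"):
        for s in silhouettes(n,l)[:2]:
            m=s["region"]; ys,xs=np.nonzero(m&(c["z_map"]>0))
            p=world(c,np.c_[xs,ys]) if len(xs) else np.zeros((1,3))
            print(l,round(s["conf"],2),s["bbox"],len(xs),np.median(p,0),np.percentile(p,2,0),np.percentile(p,98,0))
E
```

```text
{'clock': 0.0, 'joints': array([-1.2036,  0.3329, -0.0647,  1.4609,  0.0216,  1.3499, -0.0885]), 'dq': array([ 0.0007, -0.0004, -0.0022, -0.0006,  0.0019, -0.0014, -0.0006]), 'joint_efforts': array([  0.0015, -62.5441,   0.0505, -39.1607,   0.0163,   0.0097,
        -0.    ]), 'ee_pos': array([0.2374, 0.5778, 0.2305]), 'tool_rot': array([ 0.1937,  0.9811, -0.0007, -0.0001]), 'contact_force': array([-0.7144,  0.0177, -0.5074]), 'wrist_torque': array([ 0.0044, -0.009 , -0.0526]), 'gripper_force': 0.0, 'grip_width': 0.08524126729262245} 0.0187
scene cam at [ 0.0848 -0.6747  0.7668]
radio 0.96 [269.1, 207.1, 377.9, 294.9] 5170 [ 0.5326 -0.0687  0.073 ] [ 0.4762 -0.1643  0.015 ] [0.6157 0.0619 0.0885]
station 0.64 [289.1, 216.5, 310.6, 230.3] 193 [0.5276 0.0186 0.0833] [0.5107 0.0055 0.0764] [0.5516 0.0365 0.0872]
station_index 0.66 [288.2, 217.1, 308.2, 226.1] 190 [0.5277 0.0185 0.0831] [0.5095 0.0052 0.0764] [0.5517 0.0359 0.0872]
volume_mark 0.51 [323.3, 235.6, 331.8, 240.4] 17 [ 0.5511 -0.0611  0.0799] [ 0.5464 -0.0664  0.0773] [ 0.5572 -0.0582  0.0832]
volume_mark 0.37 [221.2, 197.5,
[... 2443 characters left out ...]
, 252.2] 178 [ 0.4737 -0.0575  0.0051] [ 0.4634 -0.1451 -0.0006] [ 0.4841 -0.0327  0.0135]
teaspoon 0.35 [376.1, 197.3, 385.6, 207.1] 100 [ 0.5733 -0.1219  0.0968] [ 0.5618 -0.1336  0.0898] [ 0.5849 -0.1106  0.1016]
tea_box 0.81 [302.9, 143.3, 364.1, 187.0] 1676 [ 0.6645 -0.0159  0.0759] [ 0.6238 -0.0795  0.0195] [0.7087 0.0477 0.0814]
tea_box 0.75 [309.9, 209.0, 327.9, 232.4] 277 [0.5338 0.023  0.0839] [0.5109 0.0048 0.0751] [0.5574 0.0394 0.0907]
pepper_mill 0.75 [422.6, 196.2, 447.0, 211.3] 274 [ 0.5734 -0.2494  0.0799] [ 0.5564 -0.2687  0.0181] [ 0.5926 -0.238   0.0918]
pepper_mill 0.47 [253.9, 235.5, 288.8, 287.3] 1151 [0.4335 0.1385 0.0334] [0.3963 0.0946 0.0035] [0.4941 0.1676 0.097 ]
```

```bash
python3 - <<'E'
from h import *
a=cv2.imread("pics/scene0.png")[180:340,210:430];b=cv2.imread("pics/top0.png")[140:300,240:460]
cv2.imwrite("pics/m.png",np.hstack([cv2.resize(x,(400,291),interpolation=cv2.INTER_CUBIC) for x in(a,b)]))
c=camera("top");p0=[]
# plane fit of radio yaw from top region
s=silhouettes("top","radio")[0]["region"]; ys,xs=np.nonzero(s&(c["z_map"]>0)); p=world(c,np.c_[xs,ys]); p=p[(p[:,2]>.068)&(p[:,2]<.082)]
print(cv2.minAreaRect(np.float32(p[:,:2]*1000)),np.median(p[:,2]))
E
```

```text
Traceback (most recent call last):
IndexError: list index out of range
```

View pics/m.png

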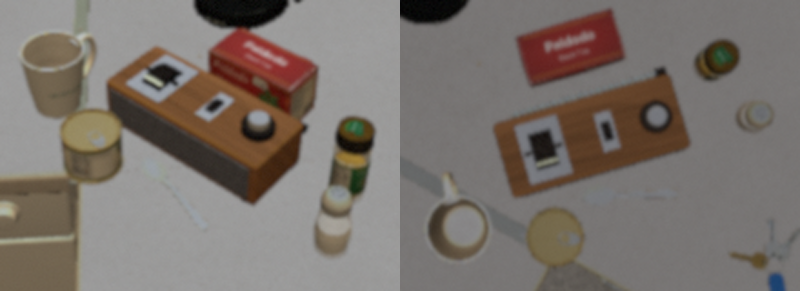

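```bash
python3 - <<'E'
from h import *
np.set_printoptions(precision=4,suppress=True)
c=camera("top")
ys,xs=np.nonzero(c["z_map"]>0); p=world(c,np.c_[xs,ys])
q=p[(p[:,2]>.15)]; print("high",len(q), q.min(0) if len(q) else 0,q.max(0) if len(q) else 0)
q=p[(p[:,2]>.15)&(p[:,0]>.2)&(p[:,1]<.4)]; print(len(q))
m=np.zeros((400,640),np.uint8); k=(p[:,2]>.06)&(p[:,2]<.09)&(abs(p[:,0]-.55)<.09)&(abs(p[:,1]+.04)<.15); m[ys[k],xs[k]]=1
n,l,s,_=cv2.connectedComponentsWithStats(m); i=1+s[1:,4].argmax(); w=p[l[ys,xs]==i]
print(cv2.minAreaRect(np.float32(w[:,:2]*1000)),np.median(w[:,2]))
E
```

```text
high 67493 [ 0.2077 -0.692   0.15  ] [1.0349 0.7054 0.5935]
36428
((554.815673828125, -39.243743896484375), (110.63519287109375, 240.05677795410156), 15.587042808532715) 0.07586679393261464
```

>>> drive_tool(
  steps=[
    {"dp": [0, 0, 0], "dr": [0, 0, -0.11], "hand": 1},
    {"dp": [0, 0, 0], "dr": [0, 0, -0.11], "hand": 1},
    {"dp": [0, 0, 0], "dr": [0, 0, -0.11], "hand": 1},
    {"dp": [0, 0, 0], "dr": [0, 0, -0.11], "hand": 1},
    {"dp": [0, 0, 0], "dr": [0, 0, -0.11], "hand": 1},
    {"dp": [0, 0, 0], "dr": [0, 0, -0.1], "hand": 1},
    {"dp": [0, 0, 0], "dr": [0, 0, 0], "hand": 1},
  ],
  newtons=30,
)

```text
clock: 1.93
ee_pos: [0.2376, 0.5781, 0.2313]
tool_rot: [-0.132, 0.991, 0.0, -0.0]
contact_force: [0.0, -0.4, 0.4]
grip_width: 0.0009
gripper_force: 0.0
```

```bash
python3 - <<'E'
from h import *
for n in("top","scene"):
    c=camera(n)
    ys,xs=np.nonzero(c["z_map"]>0); p=world(c,np.c_[xs,ys])
    print(n,"rows x=.1.., cols y=.7..-.4, max z cm")
    for x in np.arange(.1,.85,.05):
        print("%.2f"%x,*["%3d"%(100*max(p[(abs(p[:,0]-x)<.025)&(abs(p[:,1]-y)<.025)][:,2],default=-.01)) for y in np.arange(.7,-.41,-.05)])
cv2.imwrite("pics/t1.png",camera("top")["image"])
E
```

```text
top rows x=.1.., cols y=.7..-.4, max z cm
0.10   0   0   0   0   0   0   0   0   0   0   0   0   1   1   2   1   1   0 -79 -88 -88 -88 -89
0.15   0   0   0   0   0   0   0   0   1   0   0   1   0   0   0   0   0   0 -79 -88 -88 -19   0
0.20  13  13   0  33   1   0   0   0   0   0   0   0   0 -88 -88 -88 -88 -88 -29 -19   0   0   1
0.25  13  14  27  40  32   0   0   0   0   0   0   0   0   0 -88 -88 -88 -20   0   0   0   1   1
0.30  13  13   0   0   0   0   0   0   0   0   0   0   0   0 -88 -88   0   0   0   0   0   1   0
0.35  14  13  13   1   0   0   0   0   0   0   1   0   0   0   0   0   0   0   0   0   0   0   0
0.40  19  13  13   0   0   0   0   0   0   0   0   9   9   6   6   5   0   0   0   1   1   0   0
0.45  19  24  13  13  13   0   0   0   0   0   0   9   9   7   6   6   1   1   0   0   0   0   0
0.50  -1  29  29  14  20  21   0   0   0   0   1   9   9   8   8   8   7   6   0   0   0   0   0
0.55  -1  -1  34  23  24  24  23   0   0   0   1   0   8   9   9   8  10   9   0   9   0   0   0
0.60  -1  -1  37  40  24  24  23   1   0   0   0   0   0   7   8   8  10  10   0   9   0
[... 1195 characters left out ...]
0   0   0   0   0   0
0.50  -1  44  42  13  21  21   0   0   0   0   0   8   0   8   8   7   7   7   0   0   0   0   0
0.55  -1  44  44  23  23  23  23   0   0   0   0   0   7   8   8   8   9   9   0   9   5   0   0
0.60  -1  -1  44  44  23  24  23   0   0   0   0   0  -1   7   7   7   9   9   9   9   5   0  26
0.65  -1  -1  42  44  23  23  23  22   0   0   0   0   0   7   7   7   7   7  10  10   0  28  29
0.70  -1  -1  -1  44  44   0  20  14   0   2   3   3   0   7   7   8   7   0   0   0   0  25  27
0.75  -1  -1  -1  -1  43  40   0   0   0   3  20  18   3   0   0   0   0   0   0   0   0  27  28
0.80  -1  -1  -1  -1  43  43  19   0  26  32  33  21  14   0   0   0   0   0   0   0   0   0  -1
```

View pics/t1.png

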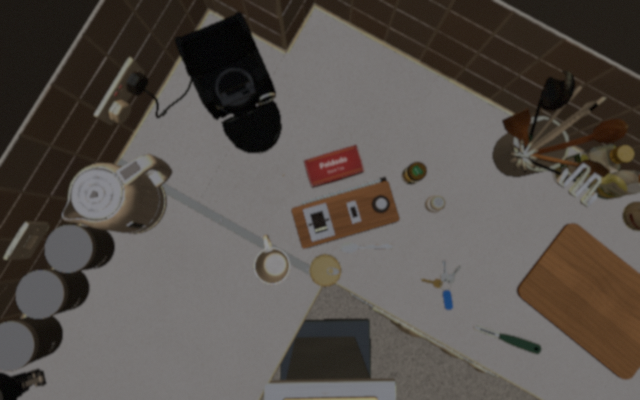

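>>> drive_tool(
  steps=[
    {"dp": [-0.0066, -0.0307, 0], "dr": [0, 0, 0], "hand": 1},
    {"dp": [-0.0066, -0.0307, 0], "dr": [0, 0, 0], "hand": 1},
    {"dp": [-0.0066, -0.0307, 0], "dr": [0, 0, 0], "hand": 1},
    {"dp": [-0.0066, -0.0307, 0], "dr": [0, 0, 0], "hand": 1},
    {"dp": [-0.0066, -0.0307, 0], "dr": [0, 0, 0], "hand": 1},
    {"dp": [-0.0066, -0.0307, 0], "dr": [0, 0, 0], "hand": 1},
    {"dp": [-0.0066, -0.0307, 0], "dr": [0, 0, 0], "hand": 1},
    {"dp": [-0.0066, -0.0307, 0], "dr": [0, 0, 0], "hand": 1},
  ],
)

```text
clock: 2.75
ee_pos: [0.3521, 0.353, 0.2315]
tool_rot: [-0.128, 0.992, 0.0, 0.0]
contact_force: [0.6, 1.1, -0.8]
grip_width: 0.0
gripper_force: 0.0
```

>>> drive_tool(
  steps=[
    {"dp": [-0.0066, -0.0307, 0], "dr": [0, 0, 0], "hand": 1},
    {"dp": [-0.0066, -0.0307, 0], "dr": [0, 0, 0], "hand": 1},
    {"dp": [-0.0066, -0.0307, 0], "dr": [0, 0, 0], "hand": 1},
    {"dp": [-0.0066, -0.0307, 0], "dr": [0, 0, 0], "hand": 1},
    {"dp": [-0.0066, -0.0307, 0], "dr": [0, 0, 0], "hand": 1},
    {"dp": [-0.0066, -0.0307, 0], "dr": [0, 0, 0], "hand": 1},
    {"dp": [-0.0066, -0.0307, 0], "dr": [0, 0, 0], "hand": 1},
    {"dp": [-0.0066, -0.0307, 0], "dr": [0, 0, 0], "hand": 1},
  ],
)

```text
clock: 3.42
ee_pos: [0.4664, 0.1292, 0.2316]
tool_rot: [-0.128, 0.992, 0.0, 0.0]
contact_force: [1.1, 0.4, -0.1]
grip_width: 0.0
gripper_force: 0.0
```

>>> drive_tool(
  steps=[
    {"dp": [-0.0066, -0.0307, 0], "dr": [0, 0, 0], "hand": 1},
    {"dp": [-0.0066, -0.0307, 0], "dr": [0, 0, 0], "hand": 1},
    {"dp": [-0.0066, -0.0307, 0], "dr": [0, 0, 0], "hand": 1},
    {"dp": [-0.0066, -0.0307, 0], "dr": [0, 0, 0], "hand": 1},
    {"dp": [0, 0, 0.03], "dr": [0, 0, 0], "hand": 1},
    {"dp": [0, 0, 0.03], "dr": [0, 0, 0], "hand": 1},
    {"dp": [0, 0, 0.03], "dr": [0, 0, 0], "hand": 1},
    {"dp": [0, 0, 0], "dr": [0, 0, 0], "hand": 1},
  ],
)

```text
clock: 4.08
ee_pos: [0.5198, 0.0184, 0.1363]
tool_rot: [-0.128, 0.992, -0.0, -0.004]
contact_force: [-0.8, -0.0, -0.3]
grip_width: -0.0003
gripper_force: 0.0
```

Let it settle, then look from close by.

>>> drive_tool(
  steps=[
    {"dp": [0, 0, 0], "dr": [0, 0, 0], "hand": 1},
    {"dp": [0, 0, 0], "dr": [0, 0, 0], "hand": 1},
  ],
)

```text
clock: 4.25
ee_pos: [0.5239, 0.0189, 0.1431]
tool_rot: [-0.129, 0.992, 0.0, 0.001]
contact_force: [-0.1, 0.2, -0.1]
grip_width: -0.0002
gripper_force: 0.0
```

```bash
python3 - <<'E'
from h import *
o=get_obs();print(o["ee_pos"],o["tool_rot"])
c=camera("scene")["image"][170:270,250:400];cv2.imwrite("pics/s2.png",cv2.resize(c,(750,500),interpolation=cv2.INTER_CUBIC))
E
```

```text
[0.52388824 0.01894721 0.1430743 ] [-1.29264822e-01  9.91609672e-01  6.22655039e-05  9.27845385e-04]
```

View pics/s2.png

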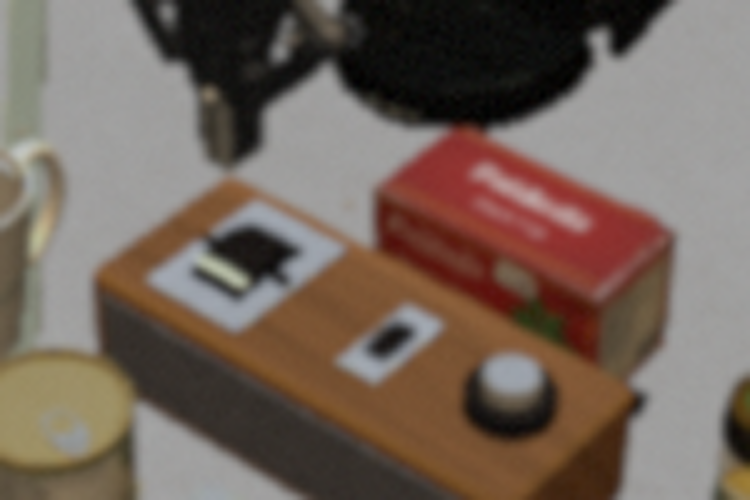

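>>> drive_tool(
  steps=[
    {"dp": [-0.002, 0, 0.02], "dr": [0, 0, 0], "hand": 1},
    {"dp": [0, 0, 0.02], "dr": [0, 0, 0], "hand": 1},
    {"dp": [0, 0, 0.01], "dr": [0, 0, 0], "hand": 1},
    {"dp": [0, 0, 0], "dr": [0, 0, 0], "hand": 1},
    {"dp": [0, 0, 0], "dr": [0, 0, 0], "hand": 1},
    {"dp": [0, 0, 0], "dr": [0, 0, 0], "hand": 1},
  ],
)

```text
clock: 4.8
ee_pos: [0.5259, 0.0194, 0.0928]
tool_rot: [-0.13, 0.992, 0.0, 0.001]
contact_force: [0.1, -0.5, -0.5]
grip_width: -0.0001
gripper_force: 0.0
```

>>> drive_tool(
  steps=[
    {"dp": [0, 0, 0.003], "dr": [0, 0, 0], "hand": 1},
    {"dp": [0, 0, 0.003], "dr": [0, 0, 0], "hand": 1},
    {"dp": [0, 0, 0], "dr": [0, 0, 0], "hand": 1},
    {"dp": [0, 0, 0], "dr": [0, 0, 0], "hand": 1},
    {"dp": [0, 0, 0], "dr": [0, 0, 0], "hand": 1},
  ],
)

```text
clock: 5.22
ee_pos: [0.5255, 0.0194, 0.0858]
tool_rot: [-0.13, 0.992, 0.0, 0.001]
contact_force: [1.7, -0.2, 3.1]
grip_width: 0.0
gripper_force: 1.7
```

>>> drive_tool(
  steps=[
    {"dp": [0, 0, 0.0015], "dr": [0, 0, 0], "hand": 1},
    {"dp": [0, 0, 0.001], "dr": [0, 0, 0], "hand": 1},
    {"dp": [0, 0, 0], "dr": [0, 0, 0], "hand": 1},
    {"dp": [0, 0, 0], "dr": [0, 0, 0], "hand": 1},
  ],
)

```text
clock: 5.55
ee_pos: [0.5255, 0.0194, 0.0832]
tool_rot: [-0.13, 0.992, 0.0, 0.001]
contact_force: [1.0, -0.2, 6.6]
grip_width: -0.0001
gripper_force: 3.2
```

>>> drive_tool(
  steps=[
    {"dp": [-0.003, 0, 0], "dr": [0, 0, 0], "hand": 1},
    {"dp": [-0.003, 0, 0], "dr": [0, 0, 0], "hand": 1},
    {"dp": [-0.003, 0, 0], "dr": [0, 0, 0], "hand": 1},
    {"dp": [-0.003, 0, 0], "dr": [0, 0, 0], "hand": 1},
    {"dp": [-0.003, 0, 0], "dr": [0, 0, 0], "hand": 1},
    {"dp": [-0.003, 0, 0], "dr": [0, 0, 0], "hand": 1},
    {"dp": [0, 0, 0], "dr": [0, 0, 0], "hand": 1},
    {"dp": [0, 0, 0], "dr": [0, 0, 0], "hand": 1},
  ],
)

```text
clock: 6.22
ee_pos: [0.5427, 0.0241, 0.0831]
tool_rot: [-0.13, 0.992, 0.0, 0.0]
contact_force: [-0.1, 0.8, 7.0]
grip_width: 0.0003
gripper_force: 3.3
```

```bash
python3 - <<'E'
from h import *
c=camera("scene")["image"][170:270,250:400];cv2.imwrite("pics/s3.png",cv2.resize(c,(750,500),interpolation=cv2.INTER_CUBIC))
E
```

```text
(no output)
```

View pics/s3.png

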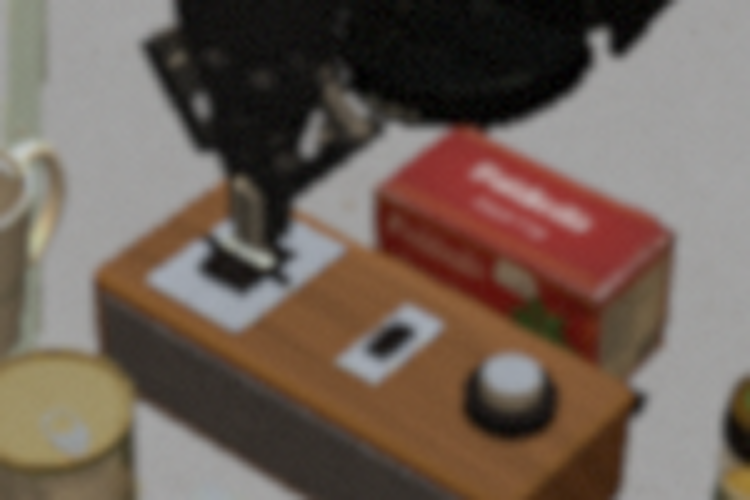

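>>> drive_tool(
  steps=[
    {"dp": [0, 0, -0.01], "dr": [0, 0, 0], "hand": 1},
    {"dp": [0, 0, -0.03], "dr": [0, 0, 0], "hand": 1},
    {"dp": [0, 0, -0.03], "dr": [0, 0, 0], "hand": 1},
    {"dp": [0, 0, 0], "dr": [0, 0, 0], "hand": 1},
    {"dp": [0, 0, 0], "dr": [0, 0, 0], "hand": 1},
    {"dp": [0, 0, 0], "dr": [0, 0, 0], "hand": 1},
    {"dp": [0, 0, 0], "dr": [0, 0, 0], "hand": 1},
  ],
)

```text
clock: 6.85
ee_pos: [0.5415, 0.0239, 0.1517]
tool_rot: [-0.13, 0.992, -0.0, -0.001]
contact_force: [-0.2, 0.7, -0.7]
grip_width: -0.0
gripper_force: 0.0
```

>>> drive_tool(
  steps=[
    {"dp": [0.002, -0.03, 0], "dr": [0, 0, 0], "hand": 1},
    {"dp": [0.002, -0.03, 0], "dr": [0, 0, 0], "hand": 1},
    {"dp": [0.002, -0.03, 0], "dr": [0, 0, 0], "hand": 1},
    {"dp": [0.002, -0.03, 0], "dr": [0, 0, 0], "hand": 1},
    {"dp": [0.0015, -0.0296, 0], "dr": [0, 0, 0], "hand": 1},
    {"dp": [0, 0, 0], "dr": [0, 0, 0], "hand": 1},
    {"dp": [0, 0, 0], "dr": [0, 0, 0], "hand": 1},
  ],
)

```text
clock: 7.43
ee_pos: [0.5708, -0.1251, 0.1516]
tool_rot: [-0.128, 0.992, -0.0, -0.001]
contact_force: [0.3, 0.2, 0.3]
grip_width: -0.0001
gripper_force: 0.0
```

```bash
python3 - <<'E'
from h import *
print(get_obs()["ee_pos"])
c=camera("scene")["image"][170:270,250:400];cv2.imwrite("pics/s4.png",cv2.resize(c,(750,500),interpolation=cv2.INTER_CUBIC))
E
```

```text
[ 0.57077649 -0.12507044  0.15155485]
```

View pics/s4.png

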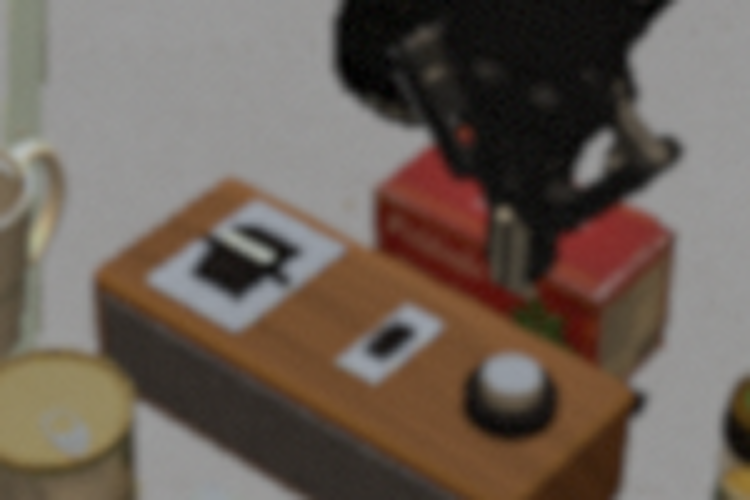

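>>> drive_tool(
  steps=[
    {"dp": [-0.001, 0.002, 0.02], "dr": [0, 0, 0], "hand": 1},
    {"dp": [0, 0, 0.02], "dr": [0, 0, 0], "hand": 1},
    {"dp": [0, 0, 0.008], "dr": [0, 0, 0], "hand": 1},
    {"dp": [0, 0, 0.004], "dr": [0, 0, 0], "hand": 1},
    {"dp": [0, 0, 0.003], "dr": [0, 0, 0], "hand": 1},
    {"dp": [0, 0, 0], "dr": [0, 0, 0], "hand": 1},
    {"dp": [0, 0, 0], "dr": [0, 0, 0], "hand": 1},
  ],
)

```text
clock: 8.07
ee_pos: [0.5726, -0.1208, 0.0985]
tool_rot: [-0.13, 0.992, -0.0, 0.001]
contact_force: [-0.2, -0.2, 0.4]
grip_width: 0.0003
gripper_force: 0.0
```

>>> drive_tool(
  steps=[
    {"dp": [0, 0, 0.002], "dr": [0, 0, 0], "hand": 1},
    {"dp": [0, 0, 0.002], "dr": [0, 0, 0], "hand": 1},
    {"dp": [0, 0, 0], "dr": [0, 0, 0], "hand": 1},
    {"dp": [0, 0, 0], "dr": [0, 0, 0], "hand": 1},
    {"dp": [0, 0, 0], "dr": [0, 0, 0], "hand": 1},
  ],
)

```text
clock: 8.48
ee_pos: [0.5727, -0.1209, 0.0943]
tool_rot: [-0.13, 0.992, -0.0, 0.001]
contact_force: [2.2, -0.2, 3.8]
grip_width: -0.0004
gripper_force: 1.5
```

>>> drive_tool(
  steps=[
    {"dp": [0, 0, 0.0015], "dr": [0, 0, 0], "hand": 1},
    {"dp": [0, 0, 0.0015], "dr": [0, 0, 0], "hand": 1},
    {"dp": [0, 0, 0], "dr": [0, 0, 0], "hand": 1},
    {"dp": [0, 0, 0], "dr": [0, 0, 0], "hand": 1},
    {"dp": [0, 0, 0], "dr": [0, 0, 0], "hand": 1},
  ],
)

```text
clock: 8.9
ee_pos: [0.5727, -0.1209, 0.0912]
tool_rot: [-0.13, 0.992, -0.0, 0.001]
contact_force: [2.1, -0.2, 5.5]
grip_width: -0.0002
gripper_force: 2.7
```

>>> drive_tool(
  steps=[
    {"dp": [0, 0, 0.0015], "dr": [0, 0, 0], "hand": 1},
    {"dp": [0, 0, 0.001], "dr": [0, 0, 0], "hand": 1},
    {"dp": [0, 0, 0], "dr": [0, 0, 0], "hand": 1},
    {"dp": [0, 0, 0], "dr": [0, 0, 0], "hand": 1},
  ],
)

```text
clock: 9.23
ee_pos: [0.5729, -0.121, 0.0908]
tool_rot: [-0.13, 0.992, 0.0, 0.001]
contact_force: [-7.6, 2.7, 27.4]
grip_width: 0.0002
gripper_force: 13.3
```

Hard stop reached (27 N at z = 0.0908); releasing.

>>> drive_tool(
  steps=[
    {"dp": [0, 0, -0.01], "dr": [0, 0, 0], "hand": 1},
    {"dp": [0, 0, -0.03], "dr": [0, 0, 0], "hand": 1},
    {"dp": [0, 0, -0.03], "dr": [0, 0, 0], "hand": 1},
    {"dp": [0, 0, -0.03], "dr": [0, 0, 0], "hand": 1},
    {"dp": [0, 0, 0], "dr": [0, 0, 0], "hand": 1},
    {"dp": [0, 0, 0], "dr": [0, 0, 0], "hand": 1},
    {"dp": [0, 0, 0], "dr": [0, 0, 0], "hand": 1},
  ],
)

```text
clock: 9.82
ee_pos: [0.5713, -0.1207, 0.1871]
tool_rot: [-0.13, 0.992, 0.0, -0.001]
contact_force: [0.6, 0.6, -1.5]
grip_width: 0.0001
gripper_force: 0.0
```

```bash
python3 - <<'E'
from h import *
c=camera("scene")["image"][170:270,250:400];cv2.imwrite("pics/s5.png",cv2.resize(c,(750,500),interpolation=cv2.INTER_CUBIC))
E
```

```text
(no output)
```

View pics/s5.png

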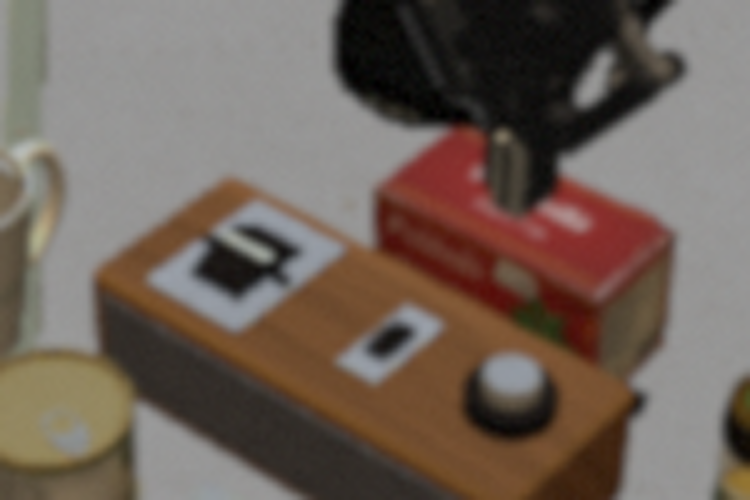

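The line is still at the crest (247,246), between the pointers. The button at (512,375) is up again, and the gripper is clear.

```bash
python3 -c "
from bench import *
print(close_job())"
```

```text
the job is handed in; nothing more can be done
None
```

The station wheel is rolled one click so its white line sits between the pointers, the power button was pressed to its stop and came back up, and the job is handed in (no verdict was returned).

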